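Hang the draining basket and hold the rinse lever at its third click

ROBOT

A 6-joint arm with a two-finger parallel gripper is mounted at the origin on the work surface. World frame = base frame: x ahead of the robot, y to its left, z up, the work surface at z = 0. Lengths are in m, angles in degrees, forces in N, time in s.
With the tool pointing down it reaches from about 0.35 to 0.875 m from the base axis. Payload 4.2 kg.
Tool frame: the origin (TCP) lies midway between the tips of the shut fingers; the grasp point (between the pads) lies 19 mm behind it; z points along the fingers, y is the line along which they close (so a half turn about z gives the same grasp; the last joint's range is limited). The gripper opens to 87 mm and grips with 3 to 60 N. Pads are 19 mm wide; open, the fingers measure 117 mm over their backs; the gripper's body (75 mm by 190 mm) begins 51 mm behind the grasp point.
Start: joints at [-53.079, 22.042, 0.453, 0, -68.411, -14.817], TCP at [0.235, -0.579, 0.199] pointing down, gripper open.
Joint ranges: [-179.83, 179.83], [-69.29, 118.12], [-61.27, 80.66], [-181.25, 117.63], [-171.15, -9.14], [-177.46, 177.46]. Speed limits (degrees/s): [159.86, 159.86, 180, 180, 180, 180].

INTERFACE

Orientations are given as a 3x3 rotation matrix whose columns are the frame's x, y, z axes.
In Python, from station import r, camrig gives the robot as it stands (r), with the cameras (camrig).
- The arm moves only by the tool run_rows, called after "Emit:" by a JSON object that holds its "name" and its "arguments". Schema: {"type":"object","properties":{"moves":{"type":"array","items":{"type":"object","properties":{"finger_gap":{"type":"number"},"tx":{"type":"number"},"ty":{"type":"number"},"tz":{"type":"number"},"wx":{"type":"number"},"wy":{"type":"number"},"wz":{"type":"number"}},"additionalProperties":false,"required":["finger_gap"]},"minItems":1,"maxItems":8},"only":{"type":"string"},"quiet":{"type":"boolean"},"lines":{"type":"string"}},"required":["moves"],"additionalProperties":false}. moves is a list of rows, 1 to 8 of them, each an object with the fields finger_gap (the opening from 0.0 (shut) to 1.0 (fully open)), tx, ty, tz (the shift in a scale on which 1.0 is 0.5 m), wx, wy, wz (a rotation vector in parts of the range, where 1.0 means 90 degrees); a field left out counts as zero (the opening has to be given); each row is the pose to reach, as a shift and turn from the pose commanded when the call began, along the tool's axes at that moment; what a row does not reach only later rows make up. A row lasts 1/10 s, in which the tool goes at most 0.05 m and 8.59 degrees, less where a joint would pass 70% of its speed; a pose out of reach is approached as far as the arm can. The fingers move at their own pace and stop on an object; the grip force is fixed at half the most. Time passes only in rows, so rows that do not move let the fingers close. The tool returns the time, the measured TCP pose, the force, the opening and the grip force at its end. only (a regular expression) keeps the lines of the reply that match it, lines (a string "A,B") keeps lines A to B, and quiet returns only ok. No shift or turn number may pass 1 either way. Input that does not fit is refused with a message, and nothing moves.
- r.sense(): the state, without advancing time (a new reading comes with each control period).
- camrig.capture(name): name is "side" or "top"; returns a dict with "pixels" (400x640x3 uint8, red, green, blue), "z_map" (400x640 float32, m along the optical axis (not along the pixel's ray), 0 where there is no reading), "K" (3x3 intrinsics, pixels), "world_from_camera" (4x4, takes a point from camera to world coordinates). Camera axes: x right, y up, looking along -z (the intrinsics and any distortion apply to the point x, -y, -z); pixel columns grow to the right and rows downward; lengths in m; the calibration is good to about 2 mm. A picture is of the moment at which its call begins.
- r.finish_job(): hands the job in; it is judged then, once.
The state is a dict: "time_s": time; "joints": joint angles; "joint_velocities": joint speeds; "effort": joint torques, N m; "tcp_pos": TCP position; "ee_rot": TCP orientation; "wrist_force": force on the tool from outside, world axes, zero at the start; "moment": the same for the moment, N m; "gripper_width": opening from 0.0 (shut) to 1.0 (fully open); "gripper_force": force on a finger pad.
Only numpy, scipy, OpenCV 4.12 (cv2) and the standard library are available. Lean on these libraries where they do the work, as an engineer would, in place of code of your own. Each camera call takes 0.05 s, during which the arm holds its last target. There are 200 camera calls.

TASK

Hang the steel draining basket by its handle on the two upturned prongs of the hanger, so that it hangs level from both, and let go of it. Then, with the fingertips, push the spring-return rinse lever down past its first two clicks to the third, at the bottom of its travel, and finish while still holding it down there: do not let it spring back. The cheese, the brush and the jar stay where they are.

Things in the scene. Friction and masses are not known exactly. Their poses are not given: they have to be found in the camera images.
- basket: loose perforated steel draining basket, 80 mm across at the foot, 96 at the rim, 65 tall, about 0.3 kg, on the bench; origin at the centre of its underside, z up. A rigid stirrup handle of 10 mm round bar stands over the mouth: two uprights at y = +-48 (rim) to +-57 mm (top), joined by a straight level top bar along the basket's y (104 mm clear between uprights, 65 from rim to bar)
- basket_bar (a point): middle of the handle's straight top bar, on the bar's centre line, 135 mm above the basket's underside; axes as the basket's (the bar runs along y)
- hanger: fixed steel hanger, left or right of the robot, turned a little. Origin on the bench under a short cross bar. From it two level 8 mm prongs run to its -x (front) at y = +-32 mm, centre line 215 mm high, to x = -98; the tips turn up to 242 mm high at x = -105. Clear gap between them 56 mm. Post 20 mm thick, 222 tall, at x = +50. Under the prongs a 170 mm square drip tray, 14 high
- hang_seat (a point): point midway between the two prongs and midway along their level part, where the middle of the handle's bar comes when the basket hangs well: 224 mm above the bench, 60 mm in front (-x of the hanger) of the cross bar; axes as the hanger's, the hung bar lies along y across both prongs
- valve: fixed grey rinse valve with a steel foot plate 120 x 130 mm, housing up to 156 mm high; origin on the bench below the lever's hinge; the lever points to its -x (its front). It stands on the other side of the robot's middle line from the hanger, turned a little
- lever_hinge (a point): centre of the lever's hinge, 130 mm above the bench; the hinge axis is the valve's y axis; axes as the valve's
- lever_bar (a point): centre of the black T bar at the free end of the lever: a round cross bar 22 mm thick and 80 mm long, along the hinge axis, 130 mm from the hinge. It moves down with the lever on an arc about the hinge: at lever value q the arm from hinge to bar is raised (0.45 - q) rad over the level
- rinse_lever (a joint): turn of the lever, rad: 0 at rest (raised 0.45 above level), grows as the T bar is pushed down. Clicks (detents) at 0.30, 0.60 and the third at 0.90; end stop at 0.92. A spring returns it to 0 from anywhere once let go. Push at the T bar: 2 to 3 N to start, 6 to 8 N at the humps, falling to 1 to 4 N just before each click, 5 to 7 N to hold the third
- small_cheese: bystander: small orange-brown cheese wheel, 140 mm across, 65 mm tall, 1 kg; origin at the centre of its underside
- rind_brush: bystander: hand brush lying flat on the bench; origin on its underside
- salt_jar: bystander: white ceramic jar with a wooden cap, 70 mm across, 100 mm tall; origin at the centre of its underside

How it is judged:
By the outcome, as a careful person would: the job done as asked, in the order asked, and still so for the second after the job is handed in, while the arm keeps its last pose, push and grip.
It also fails if it takes over 69 s, if anything falls off the work surface, if the arm or the gripper's body presses on something with over 40 N, if the wrist force passes 120 N, or if a joint passes its speed limit or range.

## Working session

There is one attempt and no reset: what is moved stays moved. The work goes in short steps, Python scripts to look and compute and a tool call to move; the robot and the scene stay as the last step left them, time stands still between calls to the robot, and variables do not carry over. Pictures are saved under pics/ and viewed, at most 10 in all, crops included, and the job is handed in when it is done.

```bash
ls; mkdir -p pics
```

Create h.py:
```python
import numpy as np, cv2
from station import r, camrig
def cap(n):
    c=camrig.capture(n); return c
def pts(c):
    z=c['z_map'];K=c['K'];T=c['world_from_camera']
    v,u=np.mgrid[0:z.shape[0],0:z.shape[1]]
    P=np.stack([(u-K[0,2])/K[0,0]*z,-(v-K[1,2])/K[1,1]*z,-z,np.ones_like(z)],-1)
    W=(P@T.T)[...,:3]; W[z==0]=np.nan; return W
def ray(c,u,v):
    K=c['K'];T=c['world_from_camera']
    return T[:3,3],T[:3,:3]@np.array([(u-K[0,2])/K[0,0],-(v-K[1,2])/K[1,1],-1.])
```

Run:
```python
from h import *
for n in('top','side'):
    c=cap(n);cv2.imwrite(f'pics/{n}0.png',c['pixels'][...,::-1]);np.savez(f'pics/{n}0.npz',**c)
    print(n,c['K'].round(1).tolist(),c['world_from_camera'].round(3).tolist(),(c['z_map']>0).mean())
print({k:np.round(v,3).tolist() for k,v in r.sense().items()})
```

```text
pics
station.py
top [[396.3, 0.0, 329.1], [0.0, 396.3, 198.1], [0.0, 0.0, 1.0]] [[0.012, 0.998, -0.063, 0.479], [-1.0, 0.013, 0.018, 0.03], [0.019, 0.062, 0.998, 1.271], [0.0, 0.0, 0.0, 1.0]] 0.99602734375
side [[376.8, 0.0, 318.6], [0.0, 376.8, 194.7], [0.0, 0.0, 1.0]] [[-0.966, 0.207, -0.155, 0.433], [-0.258, -0.759, 0.598, 0.506], [0.006, 0.618, 0.786, 0.788], [0.0, 0.0, 0.0, 1.0]] 0.9958359375
{'time_s': 0.1, 'joints': [-53.078, 22.086, 0.389, -0.025, -68.413, -14.817], 'joint_velocities': [-0.031, -0.08, 0.103, 0.16, -0.033, -0.04], 'effort': [-0.0, -39.169, 18.793, 4.232, 0.013, -0.0], 'tcp_pos': [0.235, -0.579, 0.198], 'ee_rot': [[-0.927, -0.376, -0.001], [-0.376, 0.927, 0.002], [0.0, 0.002, -1.0]], 'wrist_force': [-0.738, 0.294, -0.072], 'moment': [-0.008, -0.001, 0.002], 'gripper_force': 0.0, 'gripper_width': 1.001}
```

View pics/top0.png

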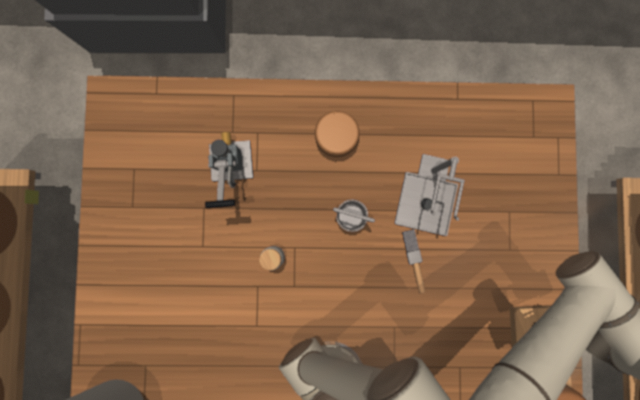

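View pics/side0.png

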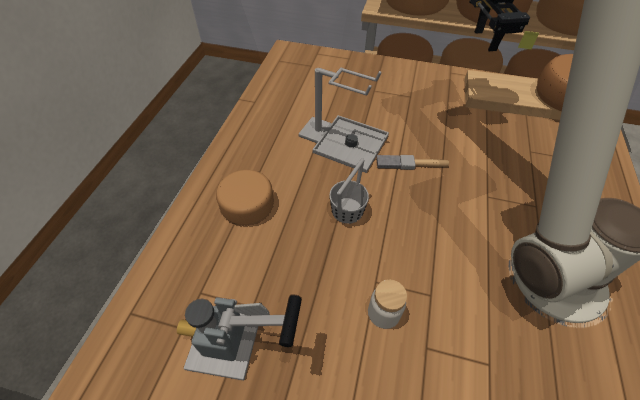

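Top view: valve at (230,165) with its black T bar at (220,204), cheese (337,135), basket (352,215) with its bar from about (333,209) to (372,221), hanger (432,195), brush (415,260), jar (271,260). The side view shows all of them clear: prongs around (355,80), basket bar at (350,178), T bar at (291,320).

Create m.py:
```python
from h import *
from scipy.spatial import ConvexHull
def line(P):
    m=np.median(P,0); P=P[np.linalg.norm(P-m,axis=1)<.15]; m=P.mean(0); d=np.linalg.svd(P-m)[2][0]; t=(P-m)@d
    return m+d*(t.min()+t.max())/2, d, np.ptp(t), len(P)
def sel(c,W,u0,u1,v0,v1,z0,z1,dark=False):
    M=np.zeros(W.shape[:2],bool);M[v0:v1,u0:u1]=1
    M&=(W[...,2]>z0)&(W[...,2]<z1)
    if dark: M&=c['pixels'].max(2)<60
    return W[M],M
```

Run:
```python
from m import *
np.set_printoptions(precision=4,suppress=True)
C={n:dict(np.load(f'pics/{n}0.npz')) for n in('top','side')}
B={'bar':[(310,395,190,240),(325,385,145,200)],'prong':[(380,480,150,230),(325,390,60,100)],'tbar':[(195,245,190,215),(270,310,285,355)]}
for k,(z0,z1,d) in {'bar':(.12,.16,0),'prong':(.20,.26,0),'tbar':(.12,.25,1)}.items():
    for n,b in zip(C,B[k]):
        c=C[n];W=pts(c);P,M=sel(c,W,*b,z0,z1,d)
        if len(P)<5: print(k,n,len(P));continue
        print(k,n,*line(P),'zq',np.percentile(P[:,2],[5,50,95]))
        if k=='prong':
            v,u=np.nonzero(M);print(np.c_[u,v,P][::max(1,len(P)//40)])
W=pts(C['top']);
for k,b,z0,z1 in [('rim',(325,380,190,240),.055,.075),('cheese',(300,370,105,165),.05,.08),('jar',(250,300,240,280),.07,.12)]:
    P,_=sel(C['top'],W,*b,z0,z1);print(k,P.min(0),P.max(0),P.mean(0),len(P))
for n,pt in (('top',(300,300)),('side',(300,300)),('side',(420,250))): print(n,pts(C[n])[pt[1],pt[0]])
for n,b in (('top',(380,480,150,230)),('side',(290,395,60,140))):
  im=C[n]['pixels'][b[2]:b[3],b[0]:b[1],::-1];cv2.imwrite(f'pics/hz_{n}.png',cv2.resize(im,None,fx=6,fy=6,interpolation=2))
a=cv2.imread('pics/hz_top.png');s=cv2.imread('pics/hz_side.png');w=max(a.shape[1],s.shape[1])
f=lambda x:cv2.copyMakeBorder(x,0,0,0,w-x.shape[1],0)
o=np.hstack([f(a),f(s)]);cv2.imwrite('pics/hz.png',cv2.resize(o,(800,int(o.shape[0]*800/o.shape[1]))))
```

```text
bar top [ 0.5024 -0.0621  0.1393] [-0.27   -0.9628 -0.0067] 0.12193904638810814 149 zq [0.1353 0.1395 0.1428]
bar side [ 0.5035 -0.0603  0.1385] [ 0.268   0.9633 -0.0136] 0.12328416055478493 212 zq [0.1262 0.14   0.1426]
prong top [ 0.579  -0.3094  0.2207] [-0.9779  0.2058  0.0376] 0.16906017943730967 464 zq [0.2151 0.2198 0.2282]
[[454.     157.       0.6607  -0.3241   0.2176]
 [453.     159.       0.6554  -0.3217   0.2165]
 [455.     160.       0.6518  -0.3252   0.222 ]
 [457.     161.       0.6492  -0.3306   0.2221]
 [450.     163.       0.6464  -0.3177   0.2034]
 [454.     164.       0.6408  -0.3222   0.2229]
 [454.     166.       0.6352  -0.3217   0.2242]
 [453.     168.       0.6298  -0.319    0.2239]
 [453.     170.       0.6242  -0.3184   0.2258]
 [452.     172.       0.6195  -0.3175   0.22  ]
 [450.     174.       0.614   -0.312    0.2204]
 [444.     175.       0.6109  -0.2954   0.2215]
 [442.     176.       0.6082  -0.2901   0.2212]
 [453.     176.       0.6088  -0.3204   0.2194]
 [447.     177.       0.6057  -0.3037   0.2209]
 [442.     178.       0.6034  -0.2916   0.2162]
[... 3331 characters left out ...]
 [367.      91.       0.5126  -0.2575   0.2279]
 [365.      92.       0.5175  -0.2606   0.2218]
 [366.      93.       0.5148  -0.261    0.2191]]
tbar top [0.5275 0.3059 0.1962] [-0.1027  0.9945  0.0211] 0.07739327942232954 183 zq [0.192  0.1965 0.2   ]
tbar side [0.5277 0.3099 0.1959] [-0.0943  0.9953 -0.0236] 0.07825633377537092 675 zq [0.1891 0.1967 0.1994]
rim [ 0.4553 -0.1073  0.0551] [ 0.5499 -0.0156  0.0745] [ 0.5025 -0.0646  0.0637] 130
cheese [ 0.6886 -0.0822  0.0503] [0.8252 0.0552 0.0724] [ 0.7548 -0.0132  0.0647] 1548
jar [0.3361 0.1452 0.07  ] [0.4046 0.2111 0.106 ] [0.3717 0.1776 0.096 ] 416
top [ 0.2345  0.0958 -0.0017]
side [0.5228 0.2746 0.192 ]
side [ 0.3109  0.005  -0.0016]
```

View pics/hz.png

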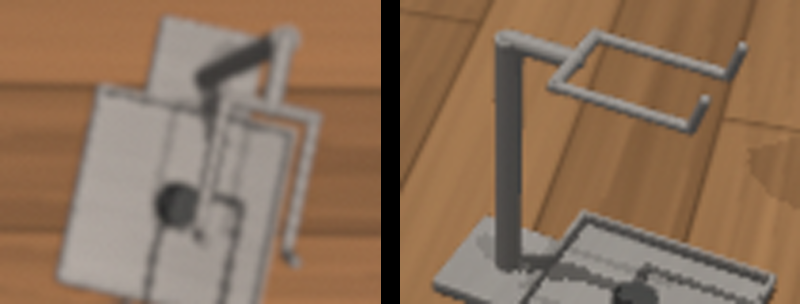

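Zoomed crop: the left picture shows the two prongs joined by the cross bar at its far end. The right picture shows both tips turned up, the post behind and the drip tray underneath. Next I fit the prong lines and work out the poses.

Add to m.py:
```python
from scipy.spatial.transform import Rotation as Ro
def go(p,yaw=None,tilt=None):
    s=r.sense();R=np.array(s['ee_rot']);p0=np.array(s['tcp_pos'])
    out=[R.T@(np.array(p)-p0)]
    if yaw is not None:
        y=np.array([np.cos(np.radians(yaw)),np.sin(np.radians(yaw)),0]);z=np.array([0,0,-1.]);T=np.c_[np.cross(y,z),y,z]
        out.append(Ro.from_matrix(R.T@T).as_rotvec(degrees=True))
    print('d',np.round(out[0],4),'rv',np.round(out[1],1) if yaw is not None else '', 'now',np.round(p0,4))
```

Run:
```python
from m import *
np.set_printoptions(precision=4,suppress=True)
C={n:dict(np.load(f'pics/{n}0.npz')) for n in('top','side')}
for n,b in (('top',(380,480,150,230)),('side',(325,390,60,100))):
    c=C[n];P,_=sel(c,pts(c),*b,.212,.224)
    Q=P[(P[:,0]>.515)&(P[:,0]<.585)]
    ms=[]
    for s in (Q[:,1]>-.30,Q[:,1]<-.30):
        m,d,L,k=line(Q[s]);d*=np.sign(d[0]);ms.append((m,d));print(n,m,'yaw',np.degrees(np.arctan2(d[1],d[0])),L,k)
    d=(ms[0][1]+ms[1][1]);d=d[:2]/np.linalg.norm(d[:2]);nrm=np.array([-d[1],d[0]])
    off=(ms[0][0][:2]@nrm+ms[1][0][:2]@nrm)/2;gap=(ms[0][0][:2]-ms[1][0][:2])@nrm
    a=P[:,:2]@d; X=P[(np.abs(P[:,:2]@nrm-off)<.022)&(P[:,0]<.64)]; xb=np.median(X[:,:2]@d)
    T=[];A,_=sel(c,pts(c),*b,.236,.26);ta=np.median(A[:,:2]@d)
    print('yaw',np.degrees(np.arctan2(d[1],d[0])),'gap',gap,'crossbar along',xb,'tips',ta,'seat',nrm*off+d*(xb-.06),len(X))
go([.235,-.579,.33]);go([.503,-.061,.30],164.4);go([.503,-.061,.118],164.4)
```

```text
top [ 0.5503 -0.2708  0.2189] yaw -12.664225570323017 0.06983026857989383 80
top [ 0.5498 -0.336   0.2189] yaw -12.535636386370575 0.07113858601467957 81
yaw -12.599928831718511 gap 0.063759946451024 crossbar along 0.6610550567552538 tips 0.5522599949911788 seat [ 0.5482 -0.303 ] 114
side [ 0.5507 -0.2685  0.2186] yaw -12.728010892028246 0.07012602346445565 91
side [ 0.55   -0.3338  0.2185] yaw -12.576724801322802 0.07103586296118944 89
yaw -12.652368054163185 gap 0.06384419448291671 crossbar along 0.661054705987639 tips 0.5531574573284432 seat [ 0.5485 -0.3007] 97
d [ 0.0002 -0.0002 -0.1324] rv  now [ 0.235  -0.5785  0.1976]
d [-0.443   0.3789 -0.1017] rv [  0.1   0.  -52.3] now [ 0.235  -0.5785  0.1976]
d [-0.443   0.3785  0.0803] rv [  0.1   0.  -52.3] now [ 0.235  -0.5785  0.1976]
```

Careful with the scale: shifts go in shares of 0.5 m and turns go in shares of 90 degrees. That gives: -0.23 m / 0.5 = -0.46, -0.05 m / 0.5 = -0.1, -52.3 degrees / 90 = -0.5811.

Emit:
{"name": "run_rows", "arguments": {"moves": [{"finger_gap": 1,"tz": -0.1},{"finger_gap": 1,"tx": -0.04,"ty": 0.034,"tz": -0.2,"wz": -0.0444},{"finger_gap": 1,"tx": -0.11,"ty": 0.094,"tz": -0.24,"wz": -0.1333},{"finger_gap": 1,"tx": -0.18,"ty": 0.154,"tz": -0.24,"wz": -0.2222},{"finger_gap": 1,"tx": -0.25,"ty": 0.214,"tz": -0.24,"wz": -0.3111},{"finger_gap": 1,"tx": -0.32,"ty": 0.274,"tz": -0.24,"wz": -0.4},{"finger_gap": 1,"tx": -0.39,"ty": 0.334,"tz": -0.24,"wz": -0.4889},{"finger_gap": 1,"tx": -0.46,"ty": 0.394,"tz": -0.24,"wz": -0.5811}]}}

```text
time_s: 0.9
tcp_pos: [0.3744, -0.3081, 0.3183]
ee_rot: [[-0.263, -0.965, -0.0], [-0.965, 0.263, 0.0], [-0.0, 0.0, -1.0]]
wrist_force: [1.5, -0.3, 0.5]
gripper_width: 0.999
gripper_force: 0.0
```

```bash
python3 -c "
from m import *
go([.503,-.0612,.30],164.4)"
```

```text
d [-0.272  -0.0591  0.0183] rv [0.  0.  0.3] now [ 0.3744 -0.3081  0.3183]
```

To row units: -0.265 m / 0.5 = -0.53, -0.225 m / 0.5 = -0.45.

Emit:
{"name": "run_rows", "arguments": {"moves": [{"finger_gap": 1,"tx": -0.09,"ty": -0.02},{"finger_gap": 1,"tx": -0.18,"ty": -0.04},{"finger_gap": 1,"tx": -0.27,"ty": -0.058},{"finger_gap": 1,"tx": -0.36,"ty": -0.078},{"finger_gap": 1,"tx": -0.45,"ty": -0.098,"tz": 0.02},{"finger_gap": 1,"tx": -0.53,"ty": -0.114,"tz": 0.036},{"finger_gap": 1,"tx": -0.53,"ty": -0.114,"tz": 0.036},{"finger_gap": 1,"tx": -0.53,"ty": -0.114,"tz": 0.036}]}}

```text
time_s: 1.7
tcp_pos: [0.5002, -0.0693, 0.2998]
ee_rot: [[-0.267, -0.964, -0.002], [-0.964, 0.267, -0.0], [0.001, 0.002, -1.0]]
wrist_force: [-0.6, -0.3, -0.1]
gripper_width: 1.003
gripper_force: 0.0
```

```bash
python3 -c "
from m import *
go([.503,-.0612,.118],164.4)
c=cap('side');cv2.imwrite('pics/s1.png',c['pixels'][100:260,250:450,::-1].repeat(3,0).repeat(3,1))"
```

```text
d [-0.0087 -0.0009  0.1817] rv [ 0.1 -0.1  0.1] now [ 0.5002 -0.0693  0.2998]
```

To row units: 0.182 m / 0.5 = 0.364, 0.17 m / 0.5 = 0.34.

Emit:
{"name": "run_rows", "arguments": {"moves": [{"finger_gap": 1,"tx": -0.0174,"ty": -0.0018,"tz": 0.06},{"finger_gap": 1,"tx": -0.0174,"ty": -0.0018,"tz": 0.14},{"finger_gap": 1,"tx": -0.0174,"ty": -0.0018,"tz": 0.22},{"finger_gap": 1,"tx": -0.0174,"ty": -0.0018,"tz": 0.29},{"finger_gap": 1,"tx": -0.0174,"ty": -0.0018,"tz": 0.34},{"finger_gap": 1,"tx": -0.0174,"ty": -0.0018,"tz": 0.364},{"finger_gap": 1,"tx": -0.0174,"ty": -0.0018,"tz": 0.364},{"finger_gap": 0.5,"tx": -0.0174,"ty": -0.0018,"tz": 0.364}]}}

```text
time_s: 2.55
tcp_pos: [0.5045, -0.0624, 0.1199]
ee_rot: [[-0.269, -0.963, 0.002], [-0.963, 0.269, -0.0], [-0.001, -0.002, -1.0]]
wrist_force: [-0.9, -0.8, 0.7]
gripper_width: 0.963
gripper_force: 0.0
```

```bash
python3 -c "
from m import *
c=cap('side');cv2.imwrite('pics/s2.png',c['pixels'][100:260,250:450,::-1].repeat(3,0).repeat(3,1))"
```

```text
(no output)
```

View pics/s2.png

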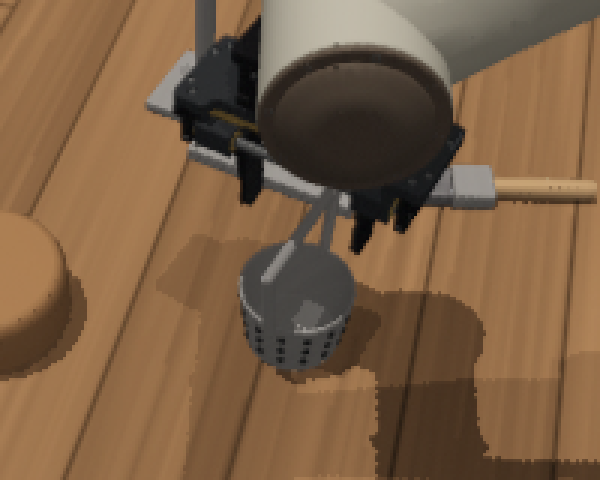

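The open fingers, at crop pixels (250,180) and (365,225), straddle the handle bar, which runs up to about (325,195). Closing.

To row units: 0.001 m / 0.5 = 0.002.

Emit:
{"name": "run_rows", "arguments": {"moves": [{"finger_gap": 0,"tz": 0.002},{"finger_gap": 0,"tz": 0.002},{"finger_gap": 0,"tz": 0.002},{"finger_gap": 0,"tz": 0.002},{"finger_gap": 0,"tz": 0.002},{"finger_gap": 0,"tz": 0.002},{"finger_gap": 0,"tz": 0.002},{"finger_gap": 0,"tz": 0.002}]}}

```text
time_s: 3.4
tcp_pos: [0.5035, -0.0619, 0.1175]
ee_rot: [[-0.269, -0.963, -0.0], [-0.963, 0.269, 0.0], [0.0, 0.0, -1.0]]
wrist_force: [-0.5, 0.2, -0.0]
gripper_width: 0.219
gripper_force: 0.0
```

Emit:
{"name": "run_rows", "arguments": {"moves": [{"finger_gap": 0},{"finger_gap": 0},{"finger_gap": 0,"tz": -0.02},{"finger_gap": 0,"tz": -0.06},{"finger_gap": 0,"tz": -0.12},{"finger_gap": 0,"tz": -0.18},{"finger_gap": 0,"tz": -0.24},{"finger_gap": 0,"tz": -0.24}]}}

```text
time_s: 4.2
tcp_pos: [0.5064, -0.062, 0.2432]
ee_rot: [[-0.268, -0.963, 0.011], [-0.963, 0.268, 0.0], [-0.003, -0.01, -1.0]]
wrist_force: [0.2, 0.0, 0.8]
gripper_width: 0.001
gripper_force: 0.0
```

Run:
```python
from m import *
np.set_printoptions(precision=4,suppress=True)
c=cap('side');cv2.imwrite('pics/s3.png',c['pixels'][60:260,250:450,::-1].repeat(3,0).repeat(3,1))
W=pts(c);P,M=sel(c,W,310,400,130,220,.125,.15);v,u=np.nonzero(M);print(line(P) if len(P)>5 else P, u.min(),u.max(),v.min(),v.max())
P,M=sel(c,W,310,400,150,240,.045,.145);print(P.mean(0),P.min(0),P.max(0))
```

```text
(array([ 0.5038, -0.0596,  0.1392]), array([ 0.2685,  0.9633, -0.0078]), np.float64(0.12120089061975425), 204) 337 363 158 196
[ 0.5034 -0.0601  0.0859] [ 0.4571 -0.1185  0.0452] [ 0.5521 -0.0013  0.1442]
```

View pics/s3.png

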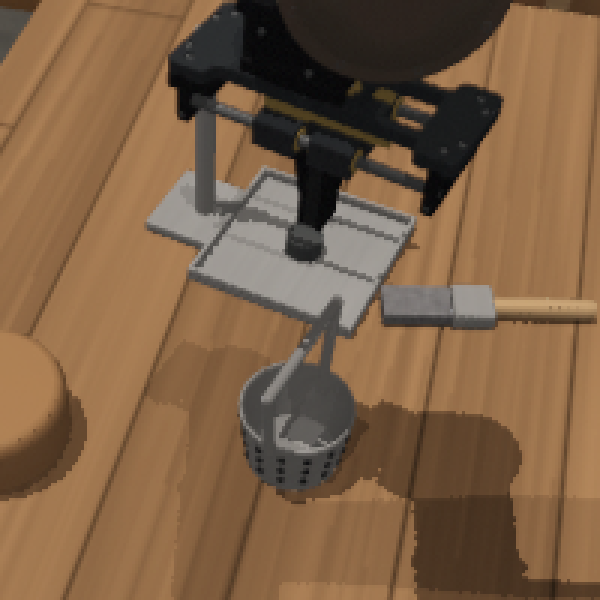

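The basket has not moved: its bar is still at crop (335,300) to (265,400). I lifted before the fingers had closed on it. Redoing the grasp and checking the grip force before lifting.

Emit:
{"name": "run_rows", "arguments": {"moves": [{"finger_gap": 0.6},{"finger_gap": 0.6},{"finger_gap": 0.6},{"finger_gap": 0.6},{"finger_gap": 0.6},{"finger_gap": 0.6},{"finger_gap": 0.6},{"finger_gap": 0.6}]}}

```text
time_s: 5.05
tcp_pos: [0.5035, -0.0619, 0.2376]
ee_rot: [[-0.269, -0.963, -0.0], [-0.963, 0.269, -0.0], [0.0, -0.0, -1.0]]
wrist_force: [0.0, -0.0, -0.6]
gripper_width: 0.572
gripper_force: 0.0
```

```bash
python3 -c "
from m import *
go([.5033,-.0606,.116],164.4)"
```

```text
d [-0.0012  0.0006  0.1216] rv [-0. -0.  0.] now [ 0.5035 -0.0619  0.2376]
```

To row units: 0.122 m / 0.5 = 0.244, 0.11 m / 0.5 = 0.22.

Emit:
{"name": "run_rows", "arguments": {"moves": [{"finger_gap": 0.6,"tx": -0.002,"ty": 0.001,"tz": 0.06},{"finger_gap": 0.6,"tx": -0.002,"ty": 0.001,"tz": 0.12},{"finger_gap": 0.6,"tx": -0.002,"ty": 0.001,"tz": 0.18},{"finger_gap": 0.6,"tx": -0.002,"ty": 0.001,"tz": 0.22},{"finger_gap": 0.6,"tx": -0.002,"ty": 0.001,"tz": 0.244},{"finger_gap": 0.6,"tx": -0.002,"ty": 0.001,"tz": 0.244},{"finger_gap": 0.6,"tx": -0.002,"ty": 0.001,"tz": 0.244},{"finger_gap": 0,"tx": -0.002,"ty": 0.001,"tz": 0.244}]}}

```text
time_s: 5.85
tcp_pos: [0.5044, -0.0607, 0.1169]
ee_rot: [[-0.269, -0.963, 0.003], [-0.963, 0.269, 0.0], [-0.001, -0.003, -1.0]]
wrist_force: [-0.0, 1.3, -0.0]
gripper_width: 0.565
gripper_force: 0.0
```

Emit:
{"name": "run_rows", "arguments": {"moves": [{"finger_gap": 0},{"finger_gap": 0},{"finger_gap": 0},{"finger_gap": 0},{"finger_gap": 0},{"finger_gap": 0},{"finger_gap": 0},{"finger_gap": 0}]}}

```text
time_s: 6.65
tcp_pos: [0.5042, -0.0609, 0.1163]
ee_rot: [[-0.268, -0.963, 0.002], [-0.963, 0.268, -0.0], [-0.0, -0.002, -1.0]]
wrist_force: [0.5, 0.0, 3.4]
gripper_width: 0.008
gripper_force: 1.8
```

Emit:
{"name": "run_rows", "arguments": {"moves": [{"finger_gap": 0},{"finger_gap": 0}]}}

```text
time_s: 6.85
tcp_pos: [0.5042, -0.0608, 0.1163]
ee_rot: [[-0.268, -0.963, 0.002], [-0.963, 0.268, -0.0], [-0.0, -0.002, -1.0]]
wrist_force: [1.3, 0.3, 3.7]
gripper_width: 0.003
gripper_force: 2.5
```

Run:
```python
from m import *
np.set_printoptions(precision=4,suppress=True)
c=cap('side');cv2.imwrite('pics/s4.png',cv2.resize(c['pixels'][110:230,290:410,::-1],None,fx=5,fy=5,interpolation=2))
W=pts(c);P,M=sel(c,W,310,400,130,220,.125,.15);v,u=np.nonzero(M);print(line(P) if len(P)>5 else P, u.min(),u.max(),v.min(),v.max())
P,M=sel(c,W,310,400,150,240,.045,.145);print(P.mean(0),P.min(0),P.max(0))
```

```text
(array([ 0.507 , -0.0448,  0.1419]), array([ 0.294 ,  0.9486, -0.117 ]), np.float64(0.09102841238913546), 129) 337 358 168 197
[ 0.5044 -0.056   0.0786] [ 0.457  -0.1119  0.0452] [ 0.5515 -0.0013  0.144 ]
```

View pics/s4.png

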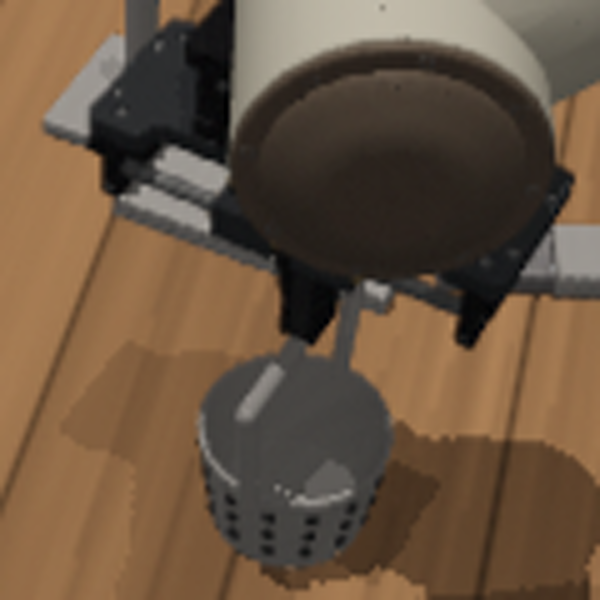

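The bar runs under the fingers, from (245,415) up to about (295,345), and the fingertip's lower end is at (310,345). I'll compare the tip's height with the bar's.

Run:
```python
from m import *
np.set_printoptions(precision=4,suppress=True)
c=cap('side');W=pts(c);px=c['pixels'].max(2)
for v in range(160,198,2):
    print(v,[(u,int(px[v,u]),*(W[v,u]*1000).round().astype(int).tolist()) for u in range(342,362,3)])
s=r.sense();print(s['gripper_width'],s['gripper_force'],s['wrist_force'])
```

```text
160 [(342, 23, 522, -27, 219), (345, 19, 520, -55, 192), (348, 40, 483, 156, 417), (351, 40, 479, 154, 416), (354, 37, 475, 158, 421), (357, 35, 470, 161, 425), (360, 36, 466, 160, 425)]
162 [(342, 78, 553, -217, 9), (345, 22, 519, -53, 187), (348, 21, 508, -23, 221), (351, 36, 479, 155, 413), (354, 39, 475, 155, 414), (357, 38, 471, 153, 413), (360, 35, 466, 158, 419)]
164 [(342, 144, 552, -216, 2), (345, 44, 519, -55, 178), (348, 10, 512, -53, 182), (351, 22, 502, -23, 217), (354, 24, 495, -20, 222), (357, 35, 470, 155, 411), (360, 39, 466, 153, 410)]
166 [(342, 154, 551, -209, 1), (345, 84, 543, -211, 1), (348, 13, 512, -54, 175), (351, 16, 505, -53, 178), (354, 16, 498, -49, 185), (357, 20, 488, -18, 219), (360, 33, 482, -18, 221)]
168 [(342, 149, 549, -202, 0), (345, 134, 541, -202, 3), (348, 16, 511, -54, 169), (351, 16, 505, -54, 171), (354, 10, 498, -50, 177), (357, 23, 493, -67, 160), (360, 54, 490, -110, 115)]
170 [(342, 140, 548, -195, 0), (345, 140, 539, -196, 1), (348, 15, 511, -54, 163), (351, 17, 504, -52, 166), (354, 11, 497, -49, 172), (357, 57, 493, -69, 151), (360,
[... 1813 characters left out ...]
105, 32), (354, 73, 497, -103, 37), (357, 69, 489, -101, 42), (360, 69, 482, -98, 48)]
192 [(342, 72, 527, -96, 28), (345, 71, 520, -101, 25), (348, 73, 512, -99, 29), (351, 72, 504, -101, 29), (354, 70, 497, -105, 27), (357, 69, 489, -99, 37), (360, 67, 481, -95, 44)]
194 [(342, 71, 526, -94, 22), (345, 72, 519, -99, 18), (348, 74, 511, -102, 18), (351, 70, 504, -104, 18), (354, 69, 496, -100, 25), (357, 69, 488, -97, 31), (360, 69, 480, -96, 35)]
196 [(342, 72, 525, -93, 15), (345, 73, 518, -96, 14), (348, 72, 511, -100, 12), (351, 71, 503, -101, 13), (354, 71, 495, -99, 18), (357, 70, 487, -98, 22), (360, 68, 479, -94, 29)]
0.006263533910936021 2.7675581350922585 [ 0.7942 -1.1843  5.114 ]
```

The fingertips sit at z≈0.141, on top of the bar, although the reported TCP is 0.116. I'll lift and measure the real tip offset in free air.

To row units: -0.12 m / 0.5 = -0.24, -0.09 m / 0.5 = -0.18.

Emit:
{"name": "run_rows", "arguments": {"moves": [{"finger_gap": 0,"tz": -0.02},{"finger_gap": 0,"tz": -0.06},{"finger_gap": 0,"tz": -0.12},{"finger_gap": 0,"tz": -0.18},{"finger_gap": 0,"tz": -0.24},{"finger_gap": 0,"tz": -0.24},{"finger_gap": 0,"tz": -0.24},{"finger_gap": 0,"tz": -0.24}]}}

```text
time_s: 7.75
tcp_pos: [0.5019, -0.0608, 0.2341]
ee_rot: [[-0.269, -0.963, -0.004], [-0.963, 0.269, 0.0], [0.001, 0.004, -1.0]]
wrist_force: [0.7, 0.5, -0.1]
gripper_width: 0.001
gripper_force: 0.0
```

Run:
```python
from m import *
np.set_printoptions(precision=4,suppress=True)
s=r.sense();tp=np.array(s['tcp_pos']);print(tp,np.array(s['ee_rot'])[:,2],s['gripper_width'],s['wrist_force'])
c=cap('side');W=pts(c);px=c['pixels'].max(2)
M=(px<60)&(np.linalg.norm(W[...,:2]-tp[:2],axis=2)<.035)&(W[...,2]>.19)&(W[...,2]<.33)
P=W[M]
for a in np.arange(.2,.33,.01):
    q=P[(P[:,2]>=a)&(P[:,2]<a+.01)]
    if len(q): print(round(a,3),len(q),q.mean(0)-tp,np.ptp(q,0))
# projection of TCP
T=np.linalg.inv(c['world_from_camera']);K=c['K']
for dz in(0,.019,.024):
    p=T@np.r_[tp+[0,0,dz],1];print(dz,K[0,2]-K[0,0]*p[0]/p[2],K[1,2]+K[1,1]*p[1]/p[2])
v,u=np.nonzero(M);print(v.max(),u[v==v.max()],u[v==v.max()-2])
P,_=sel(c,W,325,385,145,200,.12,.16);print(line(P))
```

```text
[ 0.5019 -0.0608  0.2341] [-0.0037  0.0002 -1.    ] 0.0012547960557503803 [ 0.7347  0.4582 -0.1428]
0.25 1 [0.0009 0.0084 0.0258] [0. 0. 0.]
0.26 44 [0.0006 0.0068 0.0312] [0.0234 0.0222 0.0093]
0.27 45 [-0.0013  0.0068  0.0408] [0.0221 0.0212 0.0098]
0.28 45 [0.0008 0.0082 0.0508] [0.0235 0.0216 0.0097]
0.29 53 [0.001  0.0084 0.0608] [0.0273 0.0159 0.0097]
0.3 50 [0.0029 0.0095 0.0709] [0.0289 0.0102 0.0095]
0.31 14 [0.0138 0.0071 0.0805] [0.0069 0.004  0.0088]
0.32 1 [0.0117 0.0096 0.0885] [0. 0. 0.]
0 355.2394552899238 145.44276908840715
0.019 356.0028495127666 138.74447253692654
0.024 356.2086900181123 136.93835361978634
140 [357 358] [351 352 353 354 355 356 357 358 359]
(array([ 0.5037, -0.0598,  0.1384]), array([ 0.2685,  0.9631, -0.0173]), np.float64(0.1217007342639311), 214)
```

Camera and contact agree: the real tips sit about 24 mm behind the reported TCP, with no sideways offset. I allow for that from here on and grasp again.

Emit:
{"name": "run_rows", "arguments": {"moves": [{"finger_gap": 0.6},{"finger_gap": 0.6},{"finger_gap": 0.6},{"finger_gap": 0.6},{"finger_gap": 0.6},{"finger_gap": 0.6},{"finger_gap": 0.6},{"finger_gap": 0.6}]}}

```text
time_s: 8.6
tcp_pos: [0.5033, -0.0608, 0.2356]
ee_rot: [[-0.269, -0.963, 0.0], [-0.963, 0.269, 0.0], [-0.0, -0.0, -1.0]]
wrist_force: [-0.6, 0.2, 0.7]
gripper_width: 0.578
gripper_force: 0.0
```

```bash
python3 -c "
from m import *
go([.5035,-.0605,.093],164.4)"
```

```text
d [-3.000e-04 -1.000e-04  1.426e-01] rv [-0.  0.  0.] now [ 0.5033 -0.0608  0.2356]
```

To row units: 0.1425 m / 0.5 = 0.285, 0.135 m / 0.5 = 0.27.

Emit:
{"name": "run_rows", "arguments": {"moves": [{"finger_gap": 0.6,"tz": 0.06},{"finger_gap": 0.6,"tz": 0.12},{"finger_gap": 0.6,"tz": 0.18},{"finger_gap": 0.6,"tz": 0.23},{"finger_gap": 0.6,"tz": 0.27},{"finger_gap": 0.6,"tz": 0.285},{"finger_gap": 0.6,"tz": 0.285},{"finger_gap": 0,"tz": 0.285}]}}

```text
time_s: 9.4
tcp_pos: [0.5042, -0.0608, 0.094]
ee_rot: [[-0.268, -0.963, 0.002], [-0.963, 0.268, -0.0], [-0.0, -0.002, -1.0]]
wrist_force: [0.3, -0.1, -0.1]
gripper_width: 0.57
gripper_force: 0.0
```

Emit:
{"name": "run_rows", "arguments": {"moves": [{"finger_gap": 0},{"finger_gap": 0},{"finger_gap": 0},{"finger_gap": 0},{"finger_gap": 0},{"finger_gap": 0},{"finger_gap": 0},{"finger_gap": 0}]}}

```text
time_s: 10.2
tcp_pos: [0.5038, -0.0608, 0.0932]
ee_rot: [[-0.269, -0.963, 0.001], [-0.963, 0.269, -0.0], [-0.0, -0.001, -1.0]]
wrist_force: [0.8, 0.8, -0.9]
gripper_width: 0.103
gripper_force: 30.0
```

To row units: -0.13 m / 0.5 = -0.26, -0.125 m / 0.5 = -0.25.

Emit:
{"name": "run_rows", "arguments": {"moves": [{"finger_gap": 0,"tz": -0.02},{"finger_gap": 0,"tz": -0.06},{"finger_gap": 0,"tz": -0.11},{"finger_gap": 0,"tz": -0.16},{"finger_gap": 0,"tz": -0.21},{"finger_gap": 0,"tz": -0.25},{"finger_gap": 0,"tz": -0.26},{"finger_gap": 0,"tz": -0.26}]}}

```text
time_s: 11.0
tcp_pos: [0.5028, -0.0606, 0.2231]
ee_rot: [[-0.269, -0.963, -0.0], [-0.963, 0.269, 0.001], [-0.001, 0.0, -1.0]]
wrist_force: [-0.7, 0.4, -3.4]
gripper_width: 0.1
gripper_force: 30.0
```

```bash
python3 -c "
from m import *
go([.412,-.271,.222],167.4)"
```

```text
d [0.2271 0.0308 0.0009] rv [ 0.  0. -3.] now [ 0.5028 -0.0606  0.2231]
```

Lifted: 3.4 N of weight and a firm grip. Carrying it to the front of the hanger.

To row units: 0.227 m / 0.5 = 0.454, 0.22 m / 0.5 = 0.44, -3 degrees / 90 = -0.0333.

Emit:
{"name": "run_rows", "arguments": {"moves": [{"finger_gap": 0,"tx": 0.03,"ty": 0.006},{"finger_gap": 0,"tx": 0.09,"ty": 0.016,"wz": -0.0111},{"finger_gap": 0,"tx": 0.17,"ty": 0.028,"wz": -0.0222},{"finger_gap": 0,"tx": 0.25,"ty": 0.04,"wz": -0.0333},{"finger_gap": 0,"tx": 0.33,"ty": 0.05,"wz": -0.0333},{"finger_gap": 0,"tx": 0.4,"ty": 0.058,"wz": -0.0333},{"finger_gap": 0,"tx": 0.44,"ty": 0.062,"wz": -0.0333},{"finger_gap": 0,"tx": 0.454,"ty": 0.062,"wz": -0.0333}]}}

```text
time_s: 11.8
tcp_pos: [0.4097, -0.2727, 0.2213]
ee_rot: [[-0.221, -0.975, -0.004], [-0.975, 0.221, 0.001], [-0.0, 0.004, -1.0]]
wrist_force: [-0.3, 0.0, -3.1]
gripper_width: 0.099
gripper_force: 30.0
```

Emit:
{"name": "run_rows", "arguments": {"moves": [{"finger_gap": 0},{"finger_gap": 0},{"finger_gap": 0}]}}

```text
time_s: 12.1
tcp_pos: [0.4126, -0.2703, 0.2227]
ee_rot: [[-0.217, -0.976, -0.001], [-0.976, 0.217, 0.0], [-0.0, 0.001, -1.0]]
wrist_force: [0.5, 0.2, -4.4]
gripper_width: 0.099
gripper_force: 30.0
```

Run:
```python
from m import *
np.set_printoptions(precision=4,suppress=True)
s=r.sense();tp=np.array(s['tcp_pos'])
for n in('side','top'):
    c=cap(n);cv2.imwrite(f'pics/{n}5.png',c['pixels'][...,::-1]);W=pts(c);px=c['pixels'].max(2)
    M=(px>=60)&(W[...,2]>.24)&(W[...,2]<.29)&(np.linalg.norm(W[...,:2]-tp[:2],axis=2)<.075)
    if M.sum()>5: print(n,line(W[M]))
    M=(W[...,2]>.12)&(W[...,2]<.24)&(np.linalg.norm(W[...,:2]-tp[:2],axis=2)<.08)
    if M.sum()>5: print(n,W[M].min(0),W[M].max(0))
go([.5483,-.3018,.222],167.4)
```

```text
side (array([ 0.4158, -0.2579,  0.2691]), array([-0.1876, -0.9628,  0.1944]), np.float64(0.10268995164825966), 129)
side [ 0.365  -0.3218  0.1318] [ 0.4593 -0.2114  0.2398]
d [ 0.0014 -0.1392  0.001 ] rv [0.  0.  0.1] now [ 0.4127 -0.2703  0.223 ]
```

View pics/side5.png

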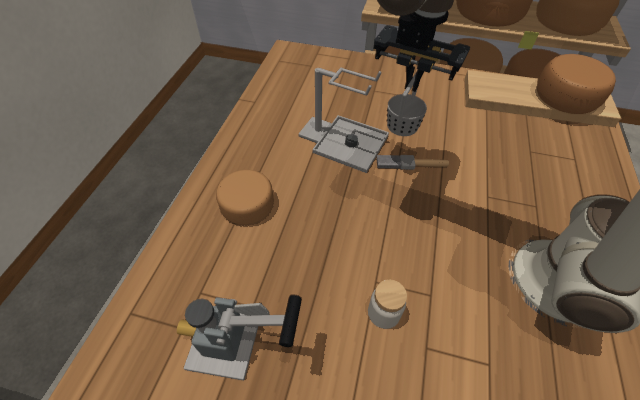

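The side view shows the basket hanging level in the gripper at (406,115), in front of the prong tips at (378,75) and (367,90). Sliding it in over the prongs.

To row units: -0.139 m / 0.5 = -0.278, -0.135 m / 0.5 = -0.27.

Emit:
{"name": "run_rows", "arguments": {"moves": [{"finger_gap": 0,"ty": -0.02},{"finger_gap": 0,"tx": 0.001,"ty": -0.06},{"finger_gap": 0,"tx": 0.002,"ty": -0.1},{"finger_gap": 0,"tx": 0.002,"ty": -0.14},{"finger_gap": 0,"tx": 0.002,"ty": -0.19},{"finger_gap": 0,"tx": 0.0028,"ty": -0.24},{"finger_gap": 0,"tx": 0.0028,"ty": -0.27},{"finger_gap": 0,"tx": 0.0028,"ty": -0.278}]}}

```text
time_s: 13.0
tcp_pos: [0.55, -0.3027, 0.2219]
ee_rot: [[-0.217, -0.976, -0.0], [-0.976, 0.217, -0.0], [0.0, 0.0, -1.0]]
wrist_force: [0.7, 0.3, -4.3]
gripper_width: 0.099
gripper_force: 30.0
```

Emit:
{"name": "run_rows", "arguments": {"moves": [{"finger_gap": 0},{"finger_gap": 0}]}}

```text
time_s: 13.2
tcp_pos: [0.5472, -0.3025, 0.2228]
ee_rot: [[-0.218, -0.976, -0.001], [-0.976, 0.218, 0.0], [-0.0, 0.001, -1.0]]
wrist_force: [-0.2, 0.2, -3.2]
gripper_width: 0.103
gripper_force: 30.0
```

Run:
```python
from m import *
np.set_printoptions(precision=4,suppress=True)
c=cap('side');cv2.imwrite('pics/s6.png',cv2.resize(c['pixels'][40:140,290:430,::-1],None,fx=5,fy=5,interpolation=2))
go([.5483,-.3018,.182],167.4)
```

```text
d [-0.001  -0.001   0.0412] rv [0. 0. 0.] now [ 0.5471 -0.3025  0.2232]
```

View pics/s6.png

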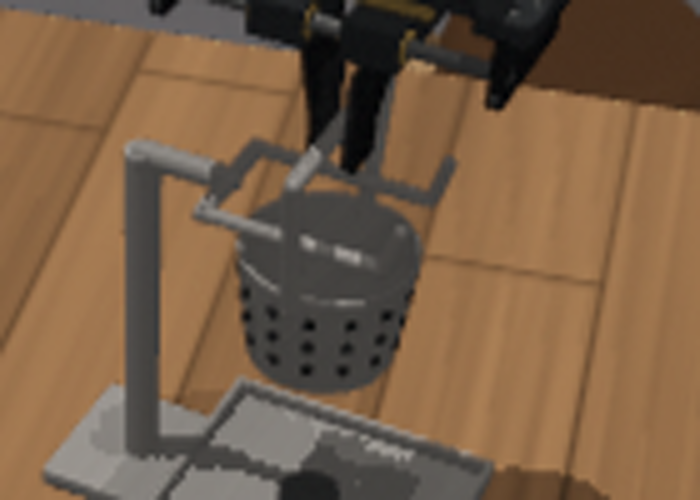

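The near prong, from (195,210) to (375,262), passes through the stirrup inside the upright at (290,230). The bar is above both prongs. Lowering.

To row units: 0.038 m / 0.5 = 0.076, 0.036 m / 0.5 = 0.072.

Emit:
{"name": "run_rows", "arguments": {"moves": [{"finger_gap": 0,"tz": 0.02},{"finger_gap": 0,"tz": 0.04},{"finger_gap": 0,"tz": 0.06},{"finger_gap": 0,"tz": 0.072},{"finger_gap": 0,"tz": 0.076},{"finger_gap": 0,"tz": 0.076}]}}

```text
time_s: 13.85
tcp_pos: [0.5476, -0.3028, 0.1846]
ee_rot: [[-0.218, -0.976, -0.001], [-0.976, 0.218, 0.0], [0.0, 0.001, -1.0]]
wrist_force: [-0.1, -0.2, -3.8]
gripper_width: 0.102
gripper_force: 30.0
```

Emit:
{"name": "run_rows", "arguments": {"moves": [{"finger_gap": 0,"tz": 0.002},{"finger_gap": 0,"tz": 0.004},{"finger_gap": 0,"tz": 0.004}]}}

```text
time_s: 14.15
tcp_pos: [0.5478, -0.3028, 0.1832]
ee_rot: [[-0.218, -0.976, 0.0], [-0.976, 0.218, -0.0], [-0.0, -0.0, -1.0]]
wrist_force: [-0.3, 0.5, -4.0]
gripper_width: 0.102
gripper_force: 30.0
```

To row units: 0.002 m / 0.5 = 0.004, 0.001 m / 0.5 = 0.002.

Emit:
{"name": "run_rows", "arguments": {"moves": [{"finger_gap": 0,"tz": 0.002},{"finger_gap": 0,"tz": 0.004},{"finger_gap": 0,"tz": 0.004}]}}

```text
time_s: 14.45
tcp_pos: [0.548, -0.3029, 0.1819]
ee_rot: [[-0.218, -0.976, 0.001], [-0.976, 0.218, -0.001], [0.0, -0.001, -1.0]]
wrist_force: [-0.3, 1.3, -1.3]
gripper_width: 0.106
gripper_force: 30.0
```

Emit:
{"name": "run_rows", "arguments": {"moves": [{"finger_gap": 0,"tz": 0.002},{"finger_gap": 0,"tz": 0.002},{"finger_gap": 0,"tz": 0.002}]}}

```text
time_s: 14.75
tcp_pos: [0.5481, -0.303, 0.1816]
ee_rot: [[-0.218, -0.976, 0.001], [-0.976, 0.218, -0.001], [0.001, -0.002, -1.0]]
wrist_force: [-2.6, 2.7, 5.4]
gripper_width: 0.104
gripper_force: 30.0
```

The weight has come off onto the prongs. Easing back 1 mm, then opening.

To row units: -0.001 m / 0.5 = -0.002.

Emit:
{"name": "run_rows", "arguments": {"moves": [{"finger_gap": 0,"tz": -0.002},{"finger_gap": 0,"tz": -0.002},{"finger_gap": 0.5,"tz": -0.002},{"finger_gap": 0.5,"tz": -0.002},{"finger_gap": 0.5,"tz": -0.002},{"finger_gap": 0.5,"tz": -0.002},{"finger_gap": 0.5,"tz": -0.002},{"finger_gap": 0.5,"tz": -0.002}]}}

```text
time_s: 15.55
tcp_pos: [0.5478, -0.3028, 0.1809]
ee_rot: [[-0.218, -0.976, -0.0], [-0.976, 0.218, 0.0], [-0.0, 0.0, -1.0]]
wrist_force: [0.2, -0.6, 0.2]
gripper_width: 0.48
gripper_force: 0.0
```

Emit:
{"name": "run_rows", "arguments": {"moves": [{"finger_gap": 0.5},{"finger_gap": 0.5,"tz": -0.02},{"finger_gap": 0.5,"tz": -0.06},{"finger_gap": 0.5,"tz": -0.12},{"finger_gap": 0.5,"tz": -0.18},{"finger_gap": 0.5,"tz": -0.24},{"finger_gap": 0.5,"tz": -0.28},{"finger_gap": 0.5,"tz": -0.28}]}}

```text
time_s: 16.35
tcp_pos: [0.5491, -0.3036, 0.326]
ee_rot: [[-0.218, -0.976, 0.008], [-0.976, 0.218, -0.004], [0.002, -0.009, -1.0]]
wrist_force: [-1.0, -0.1, 0.3]
gripper_width: 0.499
gripper_force: 0.0
```

Run:
```python
from m import *
c=cap('side');cv2.imwrite('pics/s7.png',cv2.resize(c['pixels'][40:140,290:430,::-1],None,fx=5,fy=5,interpolation=2))
W=pts(c);P,_=sel(c,W,330,375,65,110,.2255,.24);print(line(P[(abs(P[:,0]-.548)<.03)]))
go([.50,.1,.34],275.6);go([.50,.1,.34],95.6)
```

```text
(array([ 0.547422  , -0.29997152,  0.22906427]), array([2.22150379e-01, 9.75011942e-01, 9.59965588e-04]), np.float64(0.12194573358893243), 123)
d [-0.3828  0.135  -0.0173] rv [  -0.2   -0.3 -108.2] now [ 0.5483 -0.303   0.3234]
d [-0.3828  0.135  -0.0173] rv [-0.2  0.1 71.8] now [ 0.5483 -0.303   0.3234]
```

View pics/s7.png

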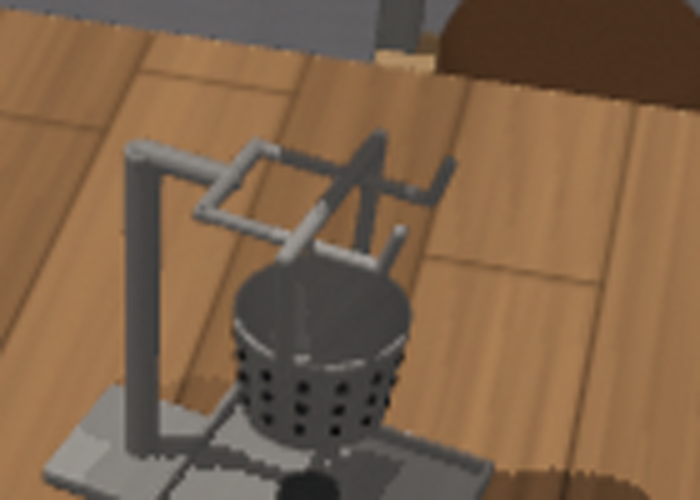

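The basket hangs level on both prongs. Its bar top is at z 0.229, its centre at (0.547,-0.300), and it is parallel to the hanger's y axis. On to the valve, with the gripper shut.

To row units: -0.31 m / 0.5 = -0.62, -0.28 m / 0.5 = -0.56, -60 degrees / 90 = -0.6667.

Emit:
{"name": "run_rows", "arguments": {"moves": [{"finger_gap": 0,"tx": -0.04,"ty": 0.01,"wz": -0.0444},{"finger_gap": 0,"tx": -0.12,"ty": 0.03,"wz": -0.1333},{"finger_gap": 0,"tx": -0.21,"ty": 0.054,"wz": -0.2222},{"finger_gap": 0,"tx": -0.3,"ty": 0.078,"wz": -0.3111},{"finger_gap": 0,"tx": -0.39,"ty": 0.1,"wz": -0.4},{"finger_gap": 0,"tx": -0.48,"ty": 0.124,"wz": -0.4889},{"finger_gap": 0,"tx": -0.56,"ty": 0.144,"wz": -0.5778},{"finger_gap": 0,"tx": -0.62,"ty": 0.16,"wz": -0.6667}]}}

```text
time_s: 17.2
tcp_pos: [0.5362, 0.0194, 0.3199]
ee_rot: [[0.741, -0.671, -0.002], [-0.671, -0.741, -0.0], [-0.002, 0.002, -1.0]]
wrist_force: [0.6, 0.6, 0.6]
gripper_width: 0.007
gripper_force: 0.0
```

```bash
python3 -c "
from m import *
print(r.sense()['joints']);go([.5276,.308,.30],275.6)"
```

```text
[ 1.93767905e+01  9.83945240e+00  7.36750701e-01 -4.02710076e-02
 -8.10178857e+01  2.84521388e+01]
d [-0.2001 -0.2081  0.0199] rv [  0.    0.1 -47.8] now [0.5362 0.0194 0.3199]
```

Careful with the scale: shifts go in shares of 0.5 m and turns go in shares of 90 degrees. That gives: -0.208 m / 0.5 = -0.416, -0.2 m / 0.5 = -0.4, -47.8 degrees / 90 = -0.5311.

Emit:
{"name": "run_rows", "arguments": {"moves": [{"finger_gap": 0,"tx": -0.05,"ty": -0.052,"wz": -0.0667},{"finger_gap": 0,"tx": -0.11,"ty": -0.114,"wz": -0.1444},{"finger_gap": 0,"tx": -0.17,"ty": -0.176,"wz": -0.2222},{"finger_gap": 0,"tx": -0.23,"ty": -0.24,"wz": -0.3},{"finger_gap": 0,"tx": -0.29,"ty": -0.302,"wz": -0.3778},{"finger_gap": 0,"tx": -0.34,"ty": -0.354,"tz": 0.02,"wz": -0.4556},{"finger_gap": 0,"tx": -0.38,"ty": -0.396,"tz": 0.036,"wz": -0.5111},{"finger_gap": 0,"tx": -0.4,"ty": -0.416,"tz": 0.04,"wz": -0.5311}]}}

```text
time_s: 18.0
tcp_pos: [0.5295, 0.3074, 0.298]
ee_rot: [[0.996, 0.094, -0.004], [0.094, -0.996, -0.003], [-0.005, 0.002, -1.0]]
wrist_force: [0.3, -1.0, 0.2]
gripper_width: 0.01
gripper_force: 0.0
```

Emit:
{"name": "run_rows", "arguments": {"moves": [{"finger_gap": 0},{"finger_gap": 0}]}}

```text
time_s: 18.2
tcp_pos: [0.5308, 0.305, 0.301]
ee_rot: [[0.996, 0.089, -0.0], [0.089, -0.996, -0.001], [-0.0, 0.001, -1.0]]
wrist_force: [0.0, 1.1, -0.1]
gripper_width: 0.004
gripper_force: 0.0
```

Run:
```python
from m import *
c=cap('side');cv2.imwrite('pics/s8.png',cv2.resize(c['pixels'][180:400,150:370,::-1],None,fx=2.6,fy=2.6,interpolation=2))
W=pts(c);P,_=sel(c,W,270,310,285,355,.12,.25,1);print(line(P))
go([.5276,.308,.18],275.6)
```

```text
(array([0.52363458, 0.30917975, 0.19387899]), array([-0.0408558 , -0.99881086, -0.02660207]), np.float64(0.07999098988516669), 282)
d [-0.0031 -0.0037  0.1214] rv [ 0.  -0.  -0.5] now [0.531  0.3046 0.3014]
```

View pics/s8.png

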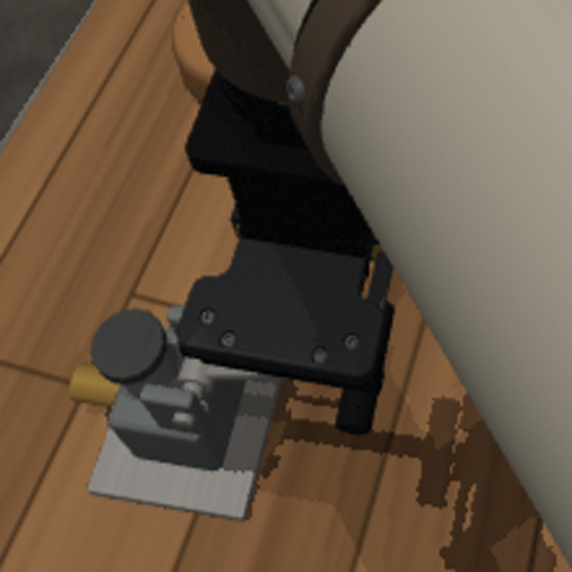

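The gripper stands above the T bar with its long side along the bar. The housing's knob, at (130,340), is to the left. Checking the housing's extent against the gripper body at the bottom of the travel.

Run:
```python
from m import *
np.set_printoptions(precision=4,suppress=True)
b=np.array([.5276,.308]);x=np.array([.995,.098]);y=np.array([-.098,.995])
for n in('top','side'):
    c=dict(np.load(f'pics/{n}0.npz'));W=pts(c);P=W[(np.linalg.norm(W[...,:2]-b,axis=2)<.25)&(W[...,2]>.12)&(W[...,2]<.3)]
    a=np.c_[(P[:,:2]-b)@x,(P[:,:2]-b)@y,P[:,2]]
    for z0,z1 in((.12,.135),(.135,.15),(.15,.165),(.165,.3)):
        q=a[(a[:,2]>=z0)&(a[:,2]<z1)&(a[:,0]>.03)]
        if len(q): print(n,z0,q.min(0),q.max(0),len(q))
    q=a[(a[:,2]>.18)]; print('bar',q.min(0),q.max(0))
for q in(0,.15,.3,.45,.6,.75,.9,.93): print(q,'dx',round(.130*(np.cos(.45)-np.cos(.45-q)),4),'tcp z',round(.13+.13*np.sin(.45-q)+.011-.024,4))
```

```text
top 0.12 [ 0.0465 -0.0368  0.1201] [0.1423 0.0395 0.1348] 72
top 0.135 [ 0.0476 -0.0375  0.1352] [0.1749 0.0372 0.15  ] 245
top 0.15 [ 0.0475 -0.032   0.15  ] [0.1834 0.0325 0.165 ] 376
top 0.165 [ 0.0305 -0.0246  0.1651] [0.0684 0.0075 0.1789] 63
bar [-0.0116 -0.0406  0.1806] [0.0269 0.0391 0.2017]
side 0.12 [ 0.0488 -0.0374  0.1201] [0.163  0.0396 0.135 ] 248
side 0.135 [ 0.0488 -0.0374  0.1351] [0.1746 0.0395 0.15  ] 680
side 0.15 [ 0.0453 -0.0312  0.15  ] [0.1871 0.034  0.1649] 1124
side 0.165 [ 0.03   -0.0252  0.1653] [0.0743 0.0093 0.1797] 196
bar [-0.0095 -0.0393  0.1801] [0.0291 0.0409 0.2013]
0 dx 0.0 tcp z 0.1735
0.15 dx -0.0071 tcp z 0.1554
0.3 dx -0.0115 tcp z 0.1364
0.45 dx -0.0129 tcp z 0.117
0.6 dx -0.0115 tcp z 0.0976
0.75 dx -0.0071 tcp z 0.0786
0.9 dx 0.0 tcp z 0.0605
0.93 dx 0.0017 tcp z 0.057
```

To row units: 0.1215 m / 0.5 = 0.243, -0.0037 m / 0.5 = -0.0074, -0.5 degrees / 90 = -0.0056.

Emit:
{"name": "run_rows", "arguments": {"moves": [{"finger_gap": 0,"tx": -0.006,"ty": -0.004,"tz": 0.04,"wz": -0.0056},{"finger_gap": 0,"tx": -0.012,"ty": -0.0074,"tz": 0.1,"wz": -0.0056},{"finger_gap": 0,"tx": -0.012,"ty": -0.0074,"tz": 0.16,"wz": -0.0056},{"finger_gap": 0,"tx": -0.012,"ty": -0.0074,"tz": 0.21,"wz": -0.0056},{"finger_gap": 0,"tx": -0.012,"ty": -0.0074,"tz": 0.24,"wz": -0.0056},{"finger_gap": 0,"tx": -0.012,"ty": -0.0074,"tz": 0.243,"wz": -0.0056},{"finger_gap": 0,"tx": -0.012,"ty": -0.0074,"tz": 0.243,"wz": -0.0056}]}}

```text
time_s: 18.95
tcp_pos: [0.5252, 0.308, 0.1805]
ee_rot: [[0.995, 0.098, 0.001], [0.098, -0.995, 0.0], [0.001, -0.0, -1.0]]
wrist_force: [0.2, -0.4, 0.2]
gripper_width: 0.005
gripper_force: 0.0
```

Emit:
{"name": "run_rows", "arguments": {"moves": [{"finger_gap": 0,"tx": -0.004,"tz": 0.012},{"finger_gap": 0,"tx": -0.01,"tz": 0.028},{"finger_gap": 0,"tx": -0.014,"tz": 0.044},{"finger_gap": 0,"tx": -0.018,"tz": 0.06},{"finger_gap": 0,"tx": -0.02,"tz": 0.072},{"finger_gap": 0,"tx": -0.023,"tz": 0.086},{"finger_gap": 0,"tx": -0.023,"tz": 0.086}]}}

```text
time_s: 19.65
tcp_pos: [0.5126, 0.3076, 0.1359]
ee_rot: [[0.995, 0.1, -0.001], [0.1, -0.995, -0.0], [-0.001, 0.0, -1.0]]
wrist_force: [-3.3, -0.3, 4.4]
gripper_width: 0.007
gripper_force: 2.3
```

```bash
python3 -c "
from m import *
go([.5246,.308,.0605],275.6)"
```

```text
d [0.0121 0.0008 0.0754] rv [0.  0.1 0.1] now [0.5126 0.3076 0.1359]
```

To row units: 0.039 m / 0.5 = 0.078, -0.0015 m / 0.5 = -0.003.

Emit:
{"name": "run_rows", "arguments": {"moves": [{"finger_gap": 0,"tx": -0.002,"tz": 0.014},{"finger_gap": 0,"tx": -0.003,"tz": 0.028},{"finger_gap": 0,"tx": -0.003,"tz": 0.042},{"finger_gap": 0,"tx": -0.002,"tz": 0.056},{"finger_gap": 0,"tx": -0.001,"tz": 0.07},{"finger_gap": 0,"tz": 0.078},{"finger_gap": 0,"tz": 0.078}]}}

```text
time_s: 20.35
tcp_pos: [0.513, 0.3077, 0.0971]
ee_rot: [[0.995, 0.099, -0.001], [0.099, -0.995, -0.001], [-0.001, 0.0, -1.0]]
wrist_force: [-4.0, -0.0, 5.5]
gripper_width: 0.002
gripper_force: 2.5
```

Emit:
{"name": "run_rows", "arguments": {"moves": [{"finger_gap": 0,"tx": 0.002,"tz": 0.012},{"finger_gap": 0,"tx": 0.006,"tz": 0.026},{"finger_gap": 0,"tx": 0.01,"tz": 0.04},{"finger_gap": 0,"tx": 0.014,"tz": 0.052},{"finger_gap": 0,"tx": 0.018,"tz": 0.064},{"finger_gap": 0,"tx": 0.021,"tz": 0.072},{"finger_gap": 0,"tx": 0.021,"tz": 0.072}]}}

```text
time_s: 21.05
tcp_pos: [0.5237, 0.3087, 0.0612]
ee_rot: [[0.995, 0.099, -0.0], [0.099, -0.995, -0.0], [-0.0, 0.0, -1.0]]
wrist_force: [-3.4, 0.4, 5.1]
gripper_width: 0.009
gripper_force: 2.7
```

```bash
python3 -c "
from m import *
go([.5246,.308,.0565],275.6)
c=cap('side');W=pts(c);P,_=sel(c,W,250,320,270,390,.05,.12,1);print(line(P))"
```

```text
d [0.0008 0.0007 0.0047] rv [0.  0.  0.1] now [0.5237 0.3087 0.0612]
(array([0.58828505, 0.30790369, 0.10159714]), array([-0.44364483,  0.89602289,  0.01795114]), np.float64(0.03335021252698304), 5)
```

To row units: 0.002 m / 0.5 = 0.004, 0.001 m / 0.5 = 0.002.

Emit:
{"name": "run_rows", "arguments": {"moves": [{"finger_gap": 0,"tx": 0.001,"tz": 0.002},{"finger_gap": 0,"tx": 0.001,"tz": 0.004},{"finger_gap": 0,"tx": 0.002,"tz": 0.004}]}}

```text
time_s: 21.4
tcp_pos: [0.5243, 0.3087, 0.0598]
ee_rot: [[0.995, 0.099, -0.0], [0.099, -0.995, -0.0], [-0.0, 0.0, -1.0]]
wrist_force: [-4.5, -0.3, 5.7]
gripper_width: 0.004
gripper_force: 3.0
```

Emit:
{"name": "run_rows", "arguments": {"moves": [{"finger_gap": 0,"tz": 0.002},{"finger_gap": 0,"tz": 0.003},{"finger_gap": 0,"tz": 0.003}]}}

```text
time_s: 21.7
tcp_pos: [0.5248, 0.3088, 0.0587]
ee_rot: [[0.995, 0.1, 0.001], [0.1, -0.995, 0.0], [0.001, 0.0, -1.0]]
wrist_force: [-3.4, -0.8, 5.8]
gripper_width: 0.009
gripper_force: 3.3
```

To row units: 0.0015 m / 0.5 = 0.003, 0.001 m / 0.5 = 0.002.

Emit:
{"name": "run_rows", "arguments": {"moves": [{"finger_gap": 0,"tz": 0.002},{"finger_gap": 0,"tz": 0.003},{"finger_gap": 0,"tz": 0.003}]}}

```text
time_s: 22.0
tcp_pos: [0.525, 0.3089, 0.0581]
ee_rot: [[0.995, 0.1, 0.001], [0.1, -0.995, 0.0], [0.001, -0.0, -1.0]]
wrist_force: [-4.7, -0.9, 10.1]
gripper_width: 0.002
gripper_force: 5.1
```

Emit:
{"name": "run_rows", "arguments": {"moves": [{"finger_gap": 0,"tz": 0.002},{"finger_gap": 0,"tz": 0.003},{"finger_gap": 0,"tz": 0.003}]}}

```text
time_s: 22.3
tcp_pos: [0.5252, 0.3089, 0.0578]
ee_rot: [[0.995, 0.1, 0.002], [0.1, -0.995, 0.0], [0.002, -0.0, -1.0]]
wrist_force: [-6.0, -2.6, 15.3]
gripper_width: 0.006
gripper_force: 7.6
```

The stop is felt at the predicted height, and the pad force rises with the wrist force, so the push goes through the fingertips. Last, a check of the lever and the other objects by depth.

Emit:
{"name": "run_rows", "arguments": {"moves": [{"finger_gap": 0},{"finger_gap": 0},{"finger_gap": 0}]}}

```text
time_s: 22.6
tcp_pos: [0.5251, 0.3089, 0.0578]
ee_rot: [[0.995, 0.1, 0.002], [0.1, -0.995, 0.0], [0.002, -0.0, -1.0]]
wrist_force: [-5.0, -2.3, 15.5]
gripper_width: 0.003
gripper_force: 7.6
```

Run:
```python
from m import *
np.set_printoptions(precision=4,suppress=True)
b=np.array([.5276,.308]);x=np.array([.995,.098]);y=np.array([-.098,.995])
for n in('side','top'):
    c=cap(n);W=pts(c);px=c['pixels'].max(2)
    A=np.stack([(W[...,:2]-b)@x,(W[...,:2]-b)@y],-1)
    M=(abs(A[...,0])<.03)&(abs(A[...,1])<.045)&(W[...,2]>.03)&(W[...,2]<.125)
    print(n,'tbar?',M.sum(),[(A[M][i].round(3).tolist(),W[M][i,2].round(3),px[M][i]) for i in range(0,M.sum(),max(1,M.sum()//12))])
    for k,ctr,z0,z1 in(('cheese',(.755,-.013),.05,.08),('jar',(.372,.178),.07,.12)):
        M=(np.linalg.norm(W[...,:2]-ctr,axis=2)<.1)&(W[...,2]>z0)&(W[...,2]<z1);print(k,W[M].mean(0),M.sum())
    M=(W[...,2]>.2255)&(W[...,2]<.24)&(np.linalg.norm(W[...,:2]-[.5474,-.30],axis=2)<.07)&(abs((W[...,:2]-[.5474,-.3])@[.976,-.218])<.03)
    if M.sum()>5:print('bar',line(W[M]))
```

```text
side tbar? 0 []
cheese [ 0.7547 -0.0036  0.0648] 2017
jar [0.3791 0.1836 0.0972] 764
bar (array([ 0.5475, -0.2999,  0.2289]), array([ 0.2231,  0.9748, -0.0016]), np.float64(0.119011639452652), 123)
top tbar? 65 [([0.012, -0.025], np.float64(0.071), np.uint8(52)), ([0.009, -0.017], np.float64(0.078), np.uint8(23)), ([0.008, -0.032], np.float64(0.077), np.uint8(28)), ([0.006, -0.02], np.float64(0.078), np.uint8(21)), ([0.004, -0.035], np.float64(0.08), np.uint8(16)), ([0.002, -0.024], np.float64(0.083), np.uint8(21)), ([0.001, -0.038], np.float64(0.081), np.uint8(30)), ([-0.001, -0.026], np.float64(0.08), np.uint8(21)), ([-0.002, -0.041], np.float64(0.078), np.uint8(52)), ([-0.004, -0.029], np.float64(0.079), np.uint8(18)), ([-0.006, -0.016], np.float64(0.076), np.uint8(21)), ([-0.007, -0.031], np.float64(0.078), np.uint8(32)), ([-0.009, -0.018], np.float64(0.074), np.uint8(46))]
cheese [ 0.7547 -0.0134  0.0646] 1549
jar [0.3718 0.1779 0.0963] 413
bar (array([ 0.5461, -0.3034,  0.2287]), array([-0.2087, -0.978 ,  0.0003]), np.float64(0.1202820613994231), 149)
```

The T bar's top is at about 0.082, which gives q ≈ 0.92, at the end stop. The basket still hangs level, and the cheese and jar have not moved.

```bash
python3 -c "
from station import r, camrig
print(r.finish_job())"
```

```text
the job is handed in; nothing more can be done
None
```

The basket hangs level on both prongs and is let go, and I handed the job in at 22.7 s with the shut fingertips holding the rinse lever at its end stop (about 0.92 rad, 15 N); the cheese and jar measured unmoved, and the brush was never touched but not re-measured.

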